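# Set the pump's pressure screw and lock it with the jam nut

### The arm

A 6-joint arm with a two-finger parallel gripper is mounted at the origin on a cart in front of the work surface, level with it; the furniture and walls round the work are solid. World frame = base frame: x ahead of the robot, y to its left, z up, the work surface at z = 0. Lengths are in mm, angles in rad, forces in N, time in s.
With the tool pointing down it reaches from about 275 to 825 mm from the base axis. Payload 4.9 kg.
Tool frame: the origin (TCP) lies at the very end of the fingers, on their centre line; the grasp point (between the pads) lies 19 mm behind it; z points along the fingers, y is the line along which they close (so a half turn about z gives the same grasp; the last joint's range is limited). The gripper opens to 85 mm and grips with 20 to 120 N. Pads are 22 mm wide; open, the fingers measure 114 mm over their backs; the gripper's body (76 mm by 85 mm) begins 54 mm behind the grasp point. The pads swing forward as they close: fully open they stand 13 mm farther back than shut.
Start: joints at [1.108, 0.326, -0.193, 1.052, 0, 1.437], TCP at [177.594, 520.556, 208.981] pointing down, gripper open.
Joint ranges: [-2.65, 2.65], [-0.97, 1.79], [-1.3, 1.35], [-1.93, 2.1], [-1.47, 1.37], [-3.14, 3.14]. Speed limits (rad/s): [2.57, 2.57, 3.14, 3.14, 3.14, 3.14].

### API

Orientations are given as [roll, pitch, yaw] about the fixed x, y, z axes, in that order (R = Rz(yaw) Ry(pitch) Rx(roll)).
In Python, from bench import bot, solve_ik, imaging gives the robot as it stands. Calls block until the motion is done:
- bot.move_ptp(position, orientation): joint-space move of the TCP to a pose.
- bot.movel(position, rot=None, max_speed=150, threshold=None): straight line of the TCP; rot=None keeps the orientation; max_speed is the mean speed in mm/s. With threshold (N) it stops when the force on the tool has changed by that much, and returns True; else False.
- bot.move_j(angles): joint-space move.
- bot.grip(opening, effort=None): opening from 0.0 (shut) to 1.0 (fully open); effort is the grip in N (None keeps the last); returns when the fingers have stopped.
- bot.dwell(seconds).
- solve_ik(position, orientation): joint angles nearest the present ones, or None.
- bot.get_state(): the state.
- imaging.capture(name): name is "side" or "top"; returns the picture (384x512x3 uint8, blue, green, red); there is no depth.
- imaging.camera_model(name): a dict with "K" (3x3 intrinsics, pixels), "position" and "rotation" of the camera in the world. Camera axes: x right, y up, looking along -z (the intrinsics and any distortion apply to the point x, -y, -z); pixel columns grow to the right and rows downward; lengths in mm; the calibration is good to about 2 mm. A picture is of the moment at which its call begins. camera_model takes no time and is no camera call.
A pose or a line that the arm cannot do raises bot.IKError and nothing moves.
- bot.sign_off(): hands the job in; it is judged then, once.
The state is a dict: "t": time; "qpos": joint angles; "joint_velocities": joint speeds; "effort": joint torques, N m; "tcp_pos": TCP position; "orientation": TCP orientation; "contact_force": force on the tool from outside, world axes, zero at the start; "wrist_torque": the same for the moment, N m; "opening": opening from 0.0 (shut) to 1.0 (fully open); "gripper_force": force on a finger pad.
Only numpy, scipy, OpenCV 4.12 (cv2) and the standard library are available. Lean on these libraries where they do the work, as an engineer would, in place of code of your own. Each camera call takes 0.05 s, during which the arm holds its last target. There are 200 camera calls.

### The job

Set the pressure on the peristaltic pump and lock it: turn the black knob on top of the pump head clockwise until its white line points at the red mark on the bridge, then run the brass jam nut underneath it down clockwise until it stops hard against the steel collar. The knob must still point at the red mark when you let go; leave the bottles and the glass dish beside the pump where they are.

Things in the scene. Friction and masses are not known exactly. Their poses are not given: they have to be found in the camera images.
- pump: Peristaltic pump fixed to the bench (mm). Origin on the vertical screw axis at bench level; roller head at -x, white motor housing to x = 165, 124 wide, 113 high. Over the head an aluminium bridge (x -39 to 37, y +-56, top 130, bolts to 134) carries the round dark steel threaded collar, 31 wide, up to z = 152; above it the brass jam nut, then the black knob. Free all round above z = 135.
- red_mark (a point): Middle of the red line painted on top of the bridge, 12 x 3 mm, 31 mm from the screw axis on the pump's -x side. Black scale lines stand every 30 degrees either side of it.
- collar_top (a point): Centre of the collar's flat top face (152 mm above the bench), against which the nut locks.
- knob_center (a point): Half-way up the black ribbed knob, a disc 34 mm in diameter, 14 mm high, one piece with the threaded screw; white line on top from centre to rim and down the side. 33.5 mm above the collar top at joint 0, sinks as it is turned clockwise.
- pressure_screw (a joint): Angle of the knob in rad: grows as it is turned clockwise seen from above (down), 0 to 2.6; the white line points at the red mark at 2.0. It sinks 1.59 mm per rad (10 mm a turn). Starts 0.2 to 1.2, stays where it is left, turns against 0.06 N m of friction.
- nut_center (a point): Half-way up the brass knurled jam nut, a round ring 46 mm in diameter, 14 mm high, on the screw between knob and collar. 7 mm above the collar top when locked; its underside starts 4 to 7 mm above the collar. The knob above is narrower, so fingers reach down past it to the nut; 2 mm or more lie between nut and knob.
- jam_nut (a joint): Angle of the nut in rad: grows as it is turned clockwise seen from above, 0 to 4.2; it sinks 1.59 mm per rad (10 mm a turn) and stops hard against the collar at 4.2. Starts 0.2 to 1.5, stays where it is left, turns against 0.06 N m of friction; pushing on it does not turn it. The nut and the knob turn independently.
- reagent_2_mid (a point): Middle of an amber bottle with a white cap, 48 mm wide, 106 mm high, standing beside the pump; leave alone.
- dropper_1_mid (a point): Middle of a small amber dropper bottle, 33 mm wide, 88 mm high; leave alone.
- petri_1_mid (a point): Middle of a round glass dish, 60 mm wide, 14 mm high; leave alone.

How it is judged:
By the outcome, as a careful person would: the job done as asked, in the order asked, and still so for the second after the job is handed in, with the robot touching nothing.
It also fails if it takes over 67 s, if anything falls off the work surface, if the arm or the gripper's body presses on something with over 40 N, if the wrist force passes 120 N, or if a joint passes its speed limit or range.

## Working session

There is one attempt and no reset: what is moved stays moved. The work goes in short steps, each a Python script; the robot and the scene stay as the last script left them, time stands still between calls to the robot, and variables do not carry over. Pictures are saved under pics/ and viewed, at most 10 in all, crops included, and the job is handed in when it is done.

```bash
ls; mkdir -p pics; python3 - <<'E'
from bench import bot, imaging
import cv2
s=bot.get_state();print(s['t'],s['tcp_pos'],s['orientation'],s['opening'])
for n in("side","top"):
    cv2.imwrite(f"pics/{n}0.png",imaging.capture(n)); m=imaging.camera_model(n); print(n,m)
E
```

```text
pics
0.0 [177.30661901 519.97687648 208.19337747] [-3.13986415e+00 -2.16340956e-04  2.81280381e+00] 0.9947288169765377
side {'K': array([[454.03000718,   0.        , 263.39626644],
       [  0.        , 454.03000718, 193.21368367],
       [  0.        ,   0.        ,   1.        ]]), 'position': array([ 538.7312993 , -490.95612422,  669.55942978]), 'rotation': array([ 0.90441941,  0.00243868, -0.02135334])}
top {'K': array([[486.40037424,   0.        , 258.53878253],
       [  0.        , 486.40037424, 196.9425425 ],
       [  0.        ,   0.        ,   1.        ]]), 'position': array([ 375.04950203,  187.52372071, 1066.06157155]), 'rotation': array([ 1.53770335e-01, -1.16745436e-03, -1.54175555e+00])}
```

View pics/side0.png

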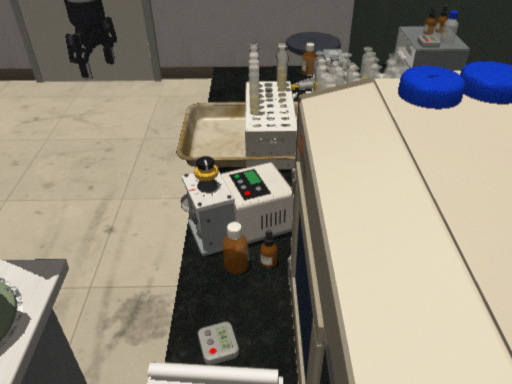

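View pics/top0.png

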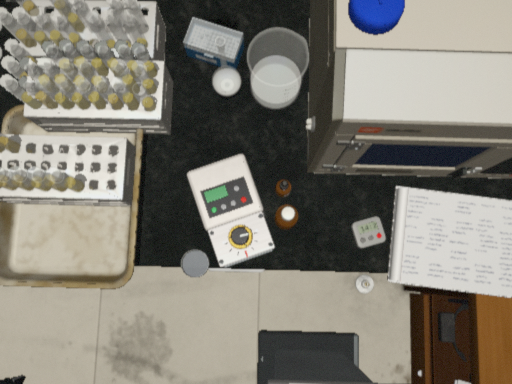

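The side view shows the pump's knob at about (205,163) and the nut at (207,173). The top view shows the nut and knob at about (240,236), with the bottles at (284,188) and (287,215). Next I'll take measurements and an enlarged crop.

```bash
cat > h.py <<'E'
import numpy as np, cv2
from scipy.spatial.transform import Rotation as R
from bench import bot, imaging, solve_ik
def ray(n,uv):
    m=imaging.camera_model(n); K=m['K']
    d=np.array([(uv[0]-K[0,2])/K[0,0],-(uv[1]-K[1,2])/K[1,1],-1.])
    return m['position'], R.from_euler('xyz',m['rotation']).apply(d)
def onz(n,uv,z):
    p,d=ray(n,uv); return p+d*(z-p[2])/d[2]
def cross(a,b):
    (p,d),(q,e)=ray('side',a),ray('top',b)
    s=np.linalg.lstsq(np.c_[d,-e],q-p,rcond=None)[0]
    x,y=p+s[0]*d,q+s[1]*e; return (x+y)/2,np.linalg.norm(x-y)
def proj(n,P):
    m=imaging.camera_model(n);c=R.from_euler('xyz',m['rotation']).inv().apply(np.asarray(P)-m['position'])
    return m['K'][:2,:2]@np.array([c[0],-c[1]])/-c[2]+m['K'][:2,2]
def brass(im):
    h=cv2.cvtColor(im,cv2.COLOR_BGR2HSV); return cv2.inRange(h,(15,120,60),(32,255,255))
E
python3 - <<'E'
from h import *
t=cv2.imread('pics/top0.png');s=cv2.imread('pics/side0.png')
for n,im,(x0,y0,x1,y1) in(('top',t,(215,215,270,265)),('side',s,(185,145,230,200))):
    m=brass(im)[y0:y1,x0:x1]; ys,xs=np.nonzero(m); print(n,len(xs),xs.min()+x0,xs.max()+x0,ys.min()+y0,ys.max()+y0)
    c,r=cv2.minEnclosingCircle(np.c_[xs+x0,ys+y0].astype(np.float32)); print(c,r, onz(n,c,171))
    for z in(150,171,190): print(z,onz(n,c,z)[:2])
    h=cv2.cvtColor(im,cv2.COLOR_BGR2HSV)
    red=(cv2.inRange(h,(0,110,80),(8,255,255))|cv2.inRange(h,(172,110,80),(180,255,255)))[y0:y1,x0:x1]
    ys,xs=np.nonzero(red); c2=(xs.mean()+x0,ys.mean()+y0); print('red',len(xs),c2,onz(n,c2,130))
a=cv2.resize(t[210:268,205:281],(532,406),interpolation=cv2.INTER_CUBIC)
b=cv2.resize(s[150:208,180:218],(266,406),interpolation=cv2.INTER_CUBIC)
cv2.imwrite('pics/crop0.png',np.hstack([a,b]))
for n in ('top','side'): print(proj(n,[0,0,0]))
E
```

```text
top 156 229 251 226 247
(240.03488159179688, 236.05813598632812) 11.662203788757324 [439.98881724 222.41042591 171.        ]
150 [441.5124282  223.22894034]
171 [439.98881724 222.41042591]
190 [438.61031209 221.66986524]
red 2 (np.float64(246.0), np.float64(253.5)) [409.96799197 211.44053961 130.        ]
side 327 185 229 145 180
(205.8661346435547, 156.7716522216797) 23.957721710205078 [439.699773   262.37965209 171.        ]
150 [435.52843067 294.11117767]
171 [439.699773   262.37965209]
190 [443.47384463 233.67017656]
red 3 (np.float64(191.66666666666666), np.float64(189.33333333333334)) [412.86362271 210.6707151  130.        ]
[344.200867   460.39549494]
[-50.64126698 325.76125473]
```

View pics/crop0.png

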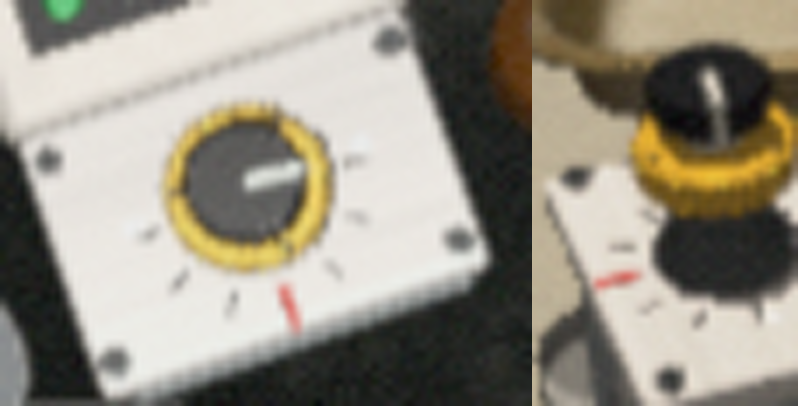

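The crop shows the white line pointing image-right and slightly up, and the red mark below the knob. That makes the turn roughly 1.6 rad clockwise. I'll compute it, then approach and grip the knob.

```bash
python3 - <<'E'
from h import *
P=lambda x,y:(205+x/7-.4,210+y/7-.4)
ax=np.array([439.5,222.])
print('side knob top',onz('side',(205.1,161.2),191))
c=onz('top',P(245,182),191);a,b=onz('top',P(247,184),191),onz('top',P(300,168),191)
line=np.arctan2(*(b-a)[1::-1]);line2=np.arctan2(*(b-c)[1::-1])
r=onz('top',P(290,310),130);i,o=onz('top',P(284,287),130),onz('top',P(296,332),130)
print('knob c',c,'line',line,line2,'red',r,np.arctan2(*(r[:2]-ax)[1::-1]),np.arctan2(*(o-i)[1::-1]))
b1,b2=onz('top',P(48,160),134),onz('top',P(389,40),134);b3,b4=onz('top',P(114,361),134),onz('top',P(459,240),134)
print('pump +x dir',[np.arctan2(*(u-v)[1::-1]) for u,v in((b1,b3),(b2,b4))],'+y',[np.arctan2(*(u-v)[1::-1])-np.pi/2 for u,v in((b1,b2),(b3,b4))],'bolt mean',(b1+b2+b3+b4)/4)
q1=np.arctan2(222,439.5)
for z in (270,177):
  for q6 in(-2,-.8,0,1,2): 
    s=solve_ik([*ax,z],[np.pi,0,q1-q6+np.pi]); print(z,q6,None if s is None else np.round(s,2))
E
```

```text
side knob top [443.40668737 217.20869474 191.        ]
knob c [439.33793904 222.44127742 191.        ] line -1.2481145223793821 -1.292137058272802 red [409.236633   211.36172821 130.        ] -2.8035616205175016 -2.8467622700295556
pump +x dir [np.float64(0.3594250618431917), np.float64(0.3633965142914196)] +y [np.float64(0.36936826765676156), np.float64(0.3650843487485902)] bolt mean [438.77134053 222.409522   134.        ]
270 -2 [ 0.32  0.18 -0.23  1.16  0.   -2.15]
270 -0.8 [ 0.32  0.18 -0.23  1.16  0.   -0.95]
270 0 [ 0.32  0.18 -0.23  1.16  0.   -0.15]
270 1 [ 0.32  0.18 -0.23  1.16  0.    0.85]
270 2 [ 0.32  0.18 -0.23  1.16  0.    1.85]
177 -2 [ 0.32  0.25 -0.39  0.93  0.   -2.15]
177 -0.8 [ 0.32  0.25 -0.39  0.93  0.   -0.95]
177 0 [ 0.32  0.25 -0.39  0.93  0.   -0.15]
177 1 [ 0.32  0.25 -0.39  0.93  0.    0.85]
177 2 [ 0.32  0.25 -0.39  0.93  0.    1.85]
```

```bash
cat >> h.py <<'E'
AX=np.array([439.5,222.4]); Q1=0.32
def ori(q6): return [np.pi,0,Q1-q6+np.pi]
def rep(*a):
    s=bot.get_state(); print(*a,'t%.1f'%s['t'],'tcp',np.round(s['tcp_pos'],1),'q6 %.3f'%s['qpos'][5],'op %.3f'%s['opening'],'F',np.round(s['contact_force'],1),'M',np.round(s['wrist_torque'],2),'gf',np.round(s['gripper_force'],1))
    return s
E
python3 - <<'E'
from h import *
q=-.75
bot.move_ptp([*AX,260],ori(q)); bot.grip(.75,25); rep()
print(bot.movel([*AX,176],max_speed=60,threshold=6)); rep('down')
bot.grip(0,25); rep('grip')
for k in range(1,4):
    bot.movel([*AX,176-1.59*.5*k],ori(q+.5*k),max_speed=3); rep('turn')
E
```

```text
t2.3 tcp [439.4 222.6 260. ] q6 -0.751 op 0.750 F [0.3 0.2 0.1] M [ 0.01  0.03 -0.02] gf 0.0
False
down t3.9 tcp [439.8 222.5 176.4] q6 -0.751 op 0.747 F [-0.3  0.7  0.1] M [-0.01 -0.04 -0.03] gf 0.0
grip t4.5 tcp [439.5 222.4 176. ] q6 -0.752 op -0.002 F [-0.5 -0.2  0.4] M [0.02 0.04 0.03] gf 0.0
turn t5.2 tcp [439.5 222.4 175.2] q6 -0.253 op -0.002 F [ 0.1 -0.4  0.7] M [-0.02  0.04 -0.02] gf 0.0
turn t5.8 tcp [439.5 222.4 174.4] q6 0.247 op -0.000 F [-0.6  0.2 -1.3] M [-0.01 -0.04 -0.  ] gf 0.0
turn t6.5 tcp [439.5 222.4 173.6] q6 0.747 op -0.000 F [-0.7 -0.4  0. ] M [-0.01  0.06 -0.02] gf 0.0
```

```bash
python3 - <<'E'
from h import *
s=imaging.capture('side');t=imaging.capture('top')
cv2.imwrite('pics/c1.png',np.hstack([cv2.resize(s[100:220,150:250],(500,600)),cv2.resize(t[190:270,190:240+0],(300,600))]))
print(proj('side',[*AX,184]),proj('side',[*AX,174]))
E
```

```text
[203.55297945 162.75455005] [203.99319885 167.09593108]
```

View pics/c1.png

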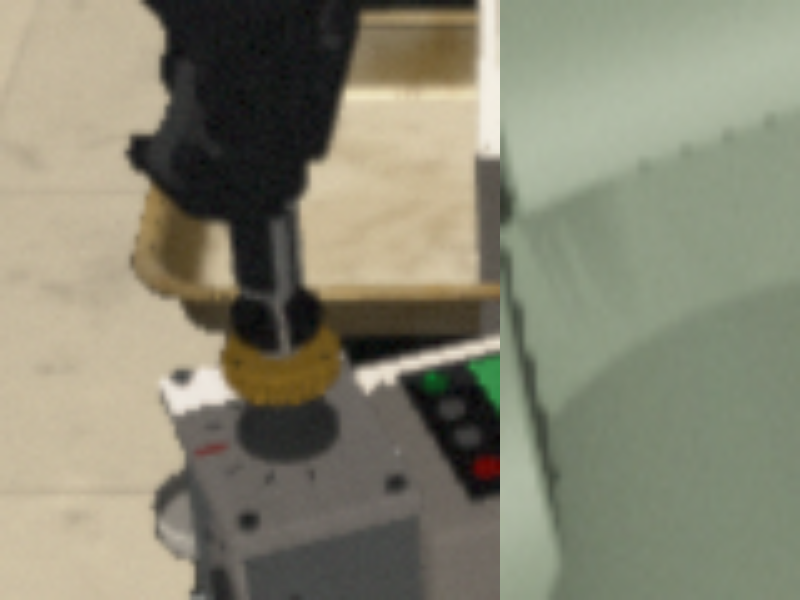

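The picture shows the closed fingers ending at about (206,158), at the knob's upper edge. They are either hovering above the knob or behind it, and nothing is gripped. I'll raise the tool and measure where the fingertip really is.

```bash
python3 - <<'E'
from h import *
print('start tcp proj',proj('side',[177.3,520,208.2]),proj('side',[177.3,520,222]))
bot.movel([*AX,240],max_speed=80); rep()
s=imaging.capture('side')
print('proj tcp',proj('side',[*AX,240]),proj('side',[*AX,260]))
a=cv2.resize(s[90:190,160:250],(540,600),interpolation=cv2.INTER_CUBIC)
b=cv2.resize(cv2.imread('pics/side0.png')[0:100,55:115-17],(258,600),interpolation=cv2.INTER_CUBIC)
cv2.imwrite('pics/c2.png',np.hstack([a,b]))
E
```

```text
start tcp proj [102.01709579  84.75233545] [100.71096224  79.26243319]
t7.5 tcp [439.1 222.3 239.5] q6 0.748 op 0.000 F [-1.  -0.1  0.2] M [-0.03 -0.04  0.03] gf 0.0
proj tcp [200.9657909  137.24006475] [199.98835581 127.60073904]
```

View pics/c2.png

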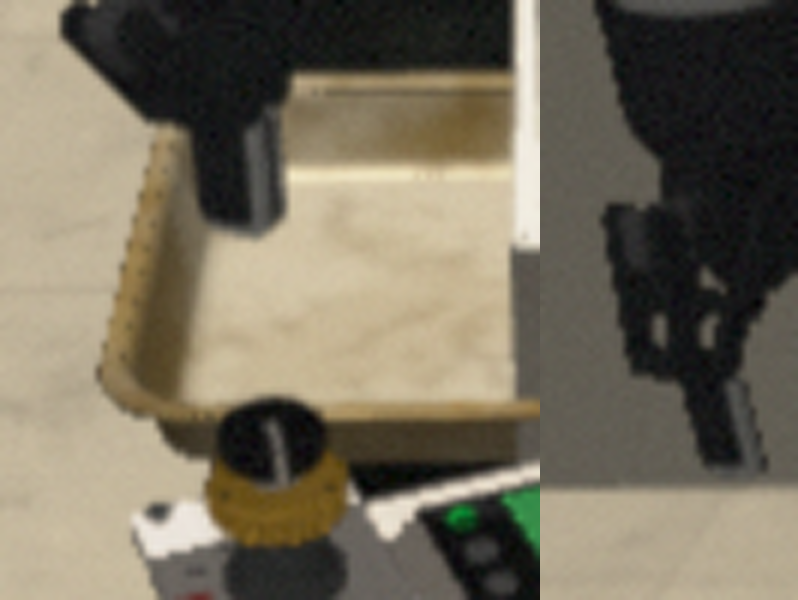

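The closed tip shows at (200,129), but the reported TCP projects to (201,137). So the tip is either about 17 mm higher or about 25 mm further back than reported. A gentle touch on the knob's top will settle it.

```bash
python3 - <<'E'
from h import *
bot.movel([*AX,178],max_speed=60)
print(bot.movel([*AX,160],max_speed=10,threshold=4)); s=rep('touch')
im=imaging.capture('side')
z=s['tcp_pos'][2]; bot.movel([*AX,z+30],max_speed=60)
cv2.imwrite('pics/c3.png',cv2.resize(im[110:200,160:250],(600,600),interpolation=cv2.INTER_CUBIC))
E
```

```text
True
touch t9.8 tcp [439.5 222.4 169.3] q6 0.748 op 0.004 F [-0.6 -0.5  5.1] M [-0.1   0.05  0.  ] gf 2.3
```

View pics/c3.png

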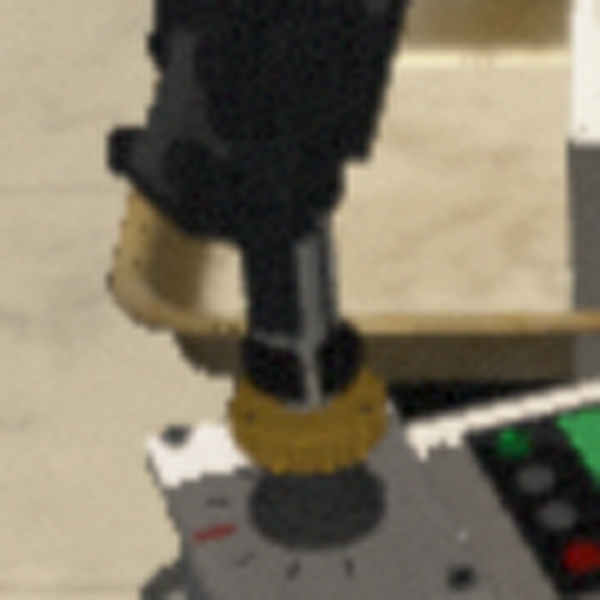

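The picture shows the fingertips resting on the knob's top, with the tip at (203,161) and the knob at (205,162). Contact came at a reported TCP z of 169.3, while the knob top is at about 191.5. The real tips are therefore about 22 mm above the reported TCP, and the knob is about 3 mm further in +x. I'll correct for both and grip.

```bash
cat >> h.py <<'E'
AX=np.array([441.,222.])
DZ=-22.  # tcp z = real closed tip z + DZ
E
python3 - <<'E'
from h import *
q=-.75
bot.movel([*AX,205],max_speed=80); bot.grip(.75,25)
bot.move_ptp([*AX,200],ori(q))
print(bot.movel([*AX,155],max_speed=60,threshold=6)); rep('down')
bot.grip(0,25); s=rep('grip')
E
```

```text
False
down t13.6 tcp [441.3 222.1 155.2] q6 -0.753 op 0.752 F [0.7 0.1 0.2] M [ 0.03 -0.01  0.02] gf 0.0
grip t14.0 tcp [441.2 222.2 155.5] q6 -0.753 op 0.384 F [-0.7 -0.1  4.3] M [0.05 0.27 0.05] gf 25.2
```

Gripped at about 33 mm with almost no side force. Now I'll turn it.

```bash
python3 - <<'E'
from h import *
q=-.75;D=1.51
for k in range(1,4):
    bot.movel([*AX,155-1.59*D/3*k],ori(q+D/3*k),max_speed=1.5); s=rep('turn')
bot.grip(.75); bot.movel([*AX,200],max_speed=100); rep('up')
p=s['qpos'].copy()
bot.move_ptp([300,350,330],ori(-2.3)); rep('away')
t=imaging.capture('top'); cv2.imwrite('pics/top2full.png',t); sd=imaging.capture('side'); cv2.imwrite('pics/side2full.png',sd)
a=cv2.resize(t[210:268,205:281],(532,406),interpolation=cv2.INTER_CUBIC)
b=cv2.resize(sd[150:208,180:218],(266,406),interpolation=cv2.INTER_CUBIC)
cv2.imwrite('pics/c4.png',np.hstack([a,b]))
E
```

```text
turn t14.6 tcp [441.3 222.1 154.7] q6 -0.251 op 0.385 F [-2.1  0.8  5. ] M [-0.04  0.3  -0.1 ] gf 25.4
turn t15.3 tcp [441.3 222.  153.9] q6 0.253 op 0.383 F [-1.2 -0.6  5.8] M [-0.05  0.21 -0.08] gf 25.4
turn t15.9 tcp [441.3 221.8 153.1] q6 0.756 op 0.383 F [-1.3 -0.2  5.1] M [-0.24  0.29 -0.03] gf 25.4
up t17.0 tcp [440.8 221.9 199.7] q6 0.757 op 0.748 F [-0.4 -0.1  0.2] M [0.02 0.01 0.02] gf 0.0
away t19.2 tcp [300.1 349.9 329.7] q6 -1.918 op 0.750 F [ 0.1 -0.7  0.6] M [ 0.03  0.   -0.04] gf 0.0
```

View pics/c4.png

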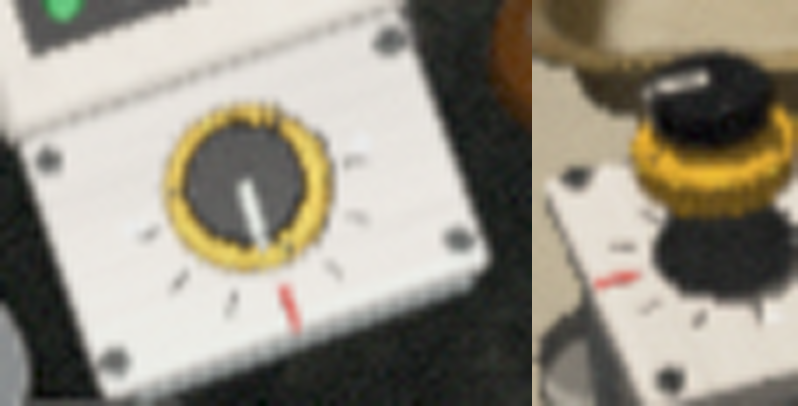

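The knob's white line now runs from (244,182) to (265,250) in the crop, nearly parallel to the red mark. I'll measure the residual angle.

```bash
python3 - <<'E'
from h import *
def fit(n,im,x0,y0,x1,y1,chan,z):
    sub=cv2.resize(im[y0:y1,x0:x1],None,fx=8,fy=8,interpolation=cv2.INTER_CUBIC).astype(int)
    m=chan(sub); ys,xs=np.nonzero(m); P=np.array([onz(n,((x+.5)/8-.5+x0,(y+.5)/8-.5+y0),z)[:2] for x,y in zip(xs,ys)])
    c=P.mean(0); v=np.linalg.svd(P-c)[2][0]; v*=np.sign(-v[0]); return len(xs),c,np.arctan2(v[1],v[0]),np.ptp((P-c)@v)
for n,f,kb,rb in(('top','pics/top2full.png',(236,232,245,247),(242,248,252,260)),('side','pics/side2full.png',(195,157,208,166),(187,185,198,194))):
    im=cv2.imread(f)
    w=lambda s:(s.min(2)>150); r=lambda s:(s[...,2]-s[...,1]>45)
    print(n,'knob',fit(n,im,*kb,w,189),'red',fit(n,im,*rb,r,130))
E
```

```text
top knob (1341, array([431.38508182, 220.2674979 ]), np.float64(-2.82246596795973), np.float64(18.528688616486587)) red (675, array([410.39107598, 211.62748456]), np.float64(-2.775027449800377), np.float64(12.799933934881203))
side knob (121, array([434.39091173, 219.37443851]), np.float64(-2.79617369398896), np.float64(11.388108711155173)) red (685, array([412.71604597, 210.39955008]), np.float64(-2.719970323081711), np.float64(12.756939366532185))
```

Both views show the knob slightly past the mark, by about 0.05 rad. I'll back it off by 0.045 and then do the nut in one grip, watching the torque.

```bash
python3 - <<'E'
from h import *
q=.3
bot.move_ptp([*AX,200],ori(q)); bot.movel([*AX,153],max_speed=80,threshold=6)
bot.grip(0,25); rep('grip')
bot.movel([*AX,153.1],ori(q-.045),max_speed=1); rep('back')
bot.grip(.85,40); bot.movel([*AX,190],max_speed=100)
q=-2.1; bot.move_ptp([*AX,190],ori(q)); print(bot.movel([*AX,128],max_speed=80,threshold=6)); rep('nut')
bot.grip(0,40); s=rep('grip'); m0=s['wrist_torque'][2]
d=0
while d<4.15:
    d+=.4 if d<2.35 else .1
    bot.movel([*AX,128-1.59*d],ori(q+d)); s=bot.get_state()
    if d<2.9 and int(d*10)%8==0 or d>=2.3: rep('%.2f'%d)
    if abs(s['wrist_torque'][2]-m0)>.45: break
rep('end')
E
```

```text
grip t22.4 tcp [441.5 222.  153.7] q6 0.297 op 0.381 F [-1.3 -0.9  4.3] M [-0.17  0.08  0.04] gf 25.1
back t22.6 tcp [441.5 222.  153.7] q6 0.253 op 0.386 F [-0.9 -1.3  5.6] M [-0.24  0.14  0.06] gf 25.3
False
nut t26.6 tcp [441.4 222.1 128.4] q6 -2.103 op 0.850 F [-0.3 -0.2 -0.8] M [ 0.01 -0.03 -0.01] gf 0.0
grip t26.9 tcp [441.2 221.8 128.8] q6 -2.103 op 0.520 F [-1.8 -1.   5. ] M [-0.31  0.38 -0.05] gf 40.0
0.80 t28.0 tcp [441.  221.7 127.5] q6 -1.303 op 0.520 F [-3.1 -1.5  4.8] M [-0.39  0.5  -0.1 ] gf 40.0
1.60 t29.1 tcp [440.8 221.8 126.2] q6 -0.503 op 0.523 F [-3.2 -1.   5.3] M [-0.29  0.54 -0.06] gf 40.0
2.40 t30.2 tcp [440.8 222.  124.9] q6 0.297 op 0.521 F [-2.9 -2.1  6.9] M [-0.17  0.55 -0.07] gf 40.0
2.50 t30.5 tcp [440.8 222.  124.8] q6 0.397 op 0.522 F [-3.7 -1.5  6.4] M [-0.22  0.52 -0.1 ] gf 40.0
2.60 t30.7 tcp [440.8 222.  124.6] q6 0.497 op 0.521 F [-2.5 -1.3  6.7] M [-0.17  0.61 -0.1 ] gf 40.0
2.70 t31.0 tcp [440.8 222.  124.5] q6 0.597 op 0.523 F [-1.4 -0.3  5.8] M [-0.18  0.55 -0.08] gf 40.0
2.80 t31.2 tcp [440.8 222.1 124.3] q6 0.697 op 0.525 F [-2.1 -1.7  6.3] M [-0.19  0.59 -0.12] gf 40.0
2.90 t31.5 tcp [440.8 222.1 124.1] q6 0.797 op 0.523 F [-2.4  0.   5.9] M [-0.19  0.58 -0.05] gf 40.0
3.00 t31.7 tcp [440.9 222.1 124. ] q6 0.897 op 0.523 F [-3.3 -0.1  5.9] M [-0.11  0.6  -0.11] gf 40.0
3.10 t32.0 tcp [440.8 222.1 123.8] q6 0.997 op 0.525 F [-2.2 -0.9  6.2] M [-0.14  0.53 -0.09] gf 40.0
3.20 t32.2 tcp [440.8 222.1 123.7] q6 1.097 op 0.521 F [-2.  -0.5  6. ] M [-0.09  0.52 -0.08] gf 40.0
3.30 t32.5 tcp [440.9 222.1 123.5] q6 1.197 op 0.524 F [-2.2 -0.5  5.9] M [-0.14  0.54 -0.06] gf 40.0
3.40 t32.7 tcp [440.9 222.1 123.4] q6 1.297 op 0.521 F [-2.  -0.2  6.1] M [-0.09  0.55 -0.09] gf 40.0
3.50 t33.0 tcp [440.9 222.2 123.3] q6 1.394 op 0.521 F [-2.9 -1.   6.7] M [-0.25  0.49  1.18] gf 40.0
end t33.0 tcp [440.9 222.2 123.3] q6 1.394 op 0.521 F [-2.9 -1.   6.7] M [-0.25  0.49  1.18] gf 40.0
```

The nut hit a hard stop at 3.5 rad with 1.18 N m. I'll release and check.

```bash
python3 - <<'E'
from h import *
bot.grip(.85); bot.movel([*AX,200],max_speed=100)
bot.move_ptp([300,350,330],ori(-.3)); rep('away')
t=imaging.capture('top'); cv2.imwrite('pics/top3full.png',t); sd=imaging.capture('side'); cv2.imwrite('pics/side3full.png',sd)
a=cv2.resize(t[210:268,205:281],(532,406),interpolation=cv2.INTER_CUBIC)
b=cv2.resize(sd[150:208,180:218],(266,406),interpolation=cv2.INTER_CUBIC)
cv2.imwrite('pics/c5.png',np.hstack([a,b]))
def fit(n,im,x0,y0,x1,y1,chan,z):
    sub=cv2.resize(im[y0:y1,x0:x1],None,fx=8,fy=8,interpolation=cv2.INTER_CUBIC).astype(int)
    ys,xs=np.nonzero(chan(sub)); P=np.array([onz(n,((x+.5)/8-.5+x0,(y+.5)/8-.5+y0),z)[:2] for x,y in zip(xs,ys)])
    c=P.mean(0); v=np.linalg.svd(P-c)[2][0]; v*=np.sign(-v[0]); return len(xs),c,np.arctan2(v[1],v[0])
for n,im,kb,rb in(('top',t,(236,232,245,247),(242,248,252,260)),('side',sd,(195,157,208,166),(187,185,198,194))):
    print(n,'knob',fit(n,im,*kb,lambda s:s.min(2)>150,189),'red',fit(n,im,*rb,lambda s:s[...,2]-s[...,1]>45,130))
E
```

```text
away t35.5 tcp [300.  349.7 329.3] q6 0.083 op 0.854 F [-0.4 -0.3 -0.2] M [0.05 0.02 0.04] gf 0.0
top knob (1335, array([431.12216531, 219.80865753]), np.float64(-2.8187454590475682)) red (678, array([410.37625436, 211.61970497]), np.float64(-2.772985427153364))
side knob (103, array([435.30998778, 219.60572274]), np.float64(-2.7719990664518632)) red (680, array([412.71913621, 210.44138528]), np.float64(-2.715082125674859))
```

View pics/c5.png

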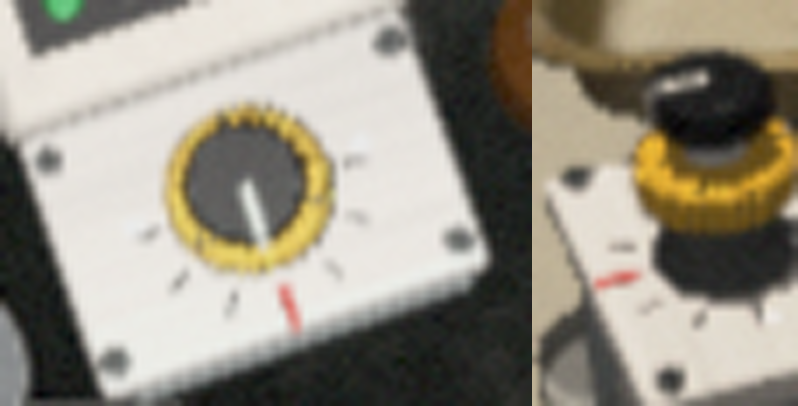

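The white line still points at the red mark, within about 2°. The nut sits on the collar with a clear gap below the knob, and nothing else in the view has moved. I'm handing it in.

```bash
python3 -c "
from bench import bot
print(bot.sign_off())"
```

```text
the job is handed in; nothing more can be done
None
```

The job is handed in: the knob points at the red mark to within about 2–3° by the camera fits, and the jam nut was run down to a hard stop against the collar; the gripper did not touch the bottles or dish.

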